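# Unpin the fixture guard and hold it open at 60 degrees

### The job

Pull the red-headed locking pin up out of the guard of the grey clamping fixture and put it in the yellow bin, then lift the yellow guard by its black bar to 60 degrees open and hold it there, so that a colleague can change the workpiece with both hands. The guard is sprung and falls shut by itself, so finish still holding it by the bar at 60 degrees; keep it shut until the pin is in the bin, and leave the sleeve, mallet and wrench where they lie.

Things in the scene. Friction and masses are not known exactly. Their poses are not given: they have to be found in the camera images.
- fixture: Grey steel open-topped box fixed to the bench (place and yaw vary), 150 (x) x 260 (y) x 88 mm high, green vice jaws inside. Origin: centre of its underside; x points from its front to its back, y along its width, z up. On its -y side, at the hinge, a white disc of 55 mm radius has tick marks every 15 degrees of opening; the long red one is 60 degrees.
- hinge (a point): Middle of the guard's hinge line, which is level and parallel to the fixture's y axis; at x = +75, y = 0, z = 90 mm in the fixture's frame.
- socket (a point): Centre of the top of the steel socket block (44 x 44 mm, 86 mm high) that takes the pin, in front of the box at x = -99, y = +100 mm in the fixture's frame. A lug of the guard (40 x 40 x 8 mm, 15 mm hole) lies over it and is pinned to it.
- guard (a joint): Opening angle in rad: 0 shut (level), growing as the front rises; 1.047 is 60 degrees; stop at 1.75. The guard is a yellow frame with a clear window, 150 x 260 x 8 mm, 0.4 to 0.7 kg with its bar, underside 90 mm above the bench when shut. Weight and a spring close it from any angle: 2.5 to 4.5 N at the bar holds it.
- guard_bar (a point): Black round handle bar, 12 mm diameter, 140 mm long between two 10 mm brackets, along the fixture's y axis. Origin: its middle, when shut at x = -120, y = -20, z = 94 mm in the fixture's frame. Turns with the guard: 195 mm from the hinge line along the guard, 4 mm above its underside plane. 39 mm free between bar and guard's front edge, nothing under the bar.
- pin: Loose locking pin, 55 to 90 g, upright at first: red head 20 mm diameter, 40 mm tall, over a steel shaft 12 mm diameter, 36 mm long. Origin: on the axis at the head's lower face, z towards the head. That face rests on the guard's lug, 98 mm above the bench, right over the socket; the shaft goes through lug and socket with about 1 mm play: draw it straight up 40 mm or more.
- pin_mid (a point): Middle of the pin's length, on its axis, 2 mm above the pin's origin.
- yellow_bin: Open yellow plastic bin, fixed to the bench, 110 (x) x 130 (y) x 55 mm high, walls 4 mm, inner floor 4 mm above the bench. Origin: centre of its underside. The pin goes here. A blue bin of the same size stands nearby; the two swap places between starts.
- blue_bin: Blue bin, same form and origin as the yellow one, fixed; not used.
- sleeve: Bystander: flanged aluminium sleeve standing upright, 52 mm across, 70 mm tall. Origin: centre of its underside.
- mallet: Bystander: mallet lying on the bench, 40 mm head, handle about 240 mm long towards its own -y. Origin: under the head.
- wrench: Bystander: steel wrench lying flat along its own x axis, about 190 mm long, 7 mm thick. Origin: middle of its underside.
Things that resemble listed ones, but are neither listed nor needed, are in the scene too. There is more than one size of the yellow_bin; the one meant has the size given above.

How it is judged:
By the outcome, as a careful person would: the job done as asked, in the order asked, and still so for the second after the job is handed in, while the arm keeps its last pose, push and grip.
It also fails if it takes over 56 s, if anything falls off the work surface, if the arm or the gripper's body presses on something with over 40 N, if the wrist force passes 120 N, or if a joint passes its speed limit or range.

### The arm

A 7-joint arm with a two-finger parallel gripper is mounted at the origin on the work surface. World frame = base frame: x ahead of the robot, y to its left, z up, the work surface at z = 0. Lengths are in m, angles in rad, forces in N, time in s.
With the tool pointing down it reaches from about 0.425 to 0.875 m from the base axis. Payload 4.7 kg.
Tool frame: the origin (TCP) lies on the mounting face of the last link; the fingertips stand 173 mm ahead of it and the grasp point (between the pads) lies 155 mm ahead of it; z points along the fingers, y is the direction in which the jaws open and shut (so a half turn about z gives the same grasp; the last joint's range is limited). The gripper opens to 85 mm and grips with 20 to 120 N. Pads are 22 mm wide; open, the fingers measure 114 mm over their backs; the gripper's body (76 mm by 85 mm) begins 54 mm behind the grasp point. The pads swing forward as they close: fully open they stand 13 mm farther back than shut.
Start: joints at [1.263, 0.321, -0.07, 1.45, 0.023, 1.371, -0.057], TCP at [0.206, -0.617, 0.405] pointing down, gripper open.
Joint ranges: [-2.86, 2.86], [-0.3, 2.09], [-1.38, 1.24], [0.06, 2.45], [-1.56, 4.7], [0.09, 2.05], [-2.69, 2.69]. Speed limits (rad/s): [2.57, 2.57, 3.14, 3.14, 3.14, 3.14, 3.14].

### API

Orientations are given as a 3x3 rotation matrix whose columns are the frame's x, y, z axes.
In Python, from rig import * gives the robot as it stands.
- The arm moves only by the tool carry_out, never from a script. Its argument "targets" is a list of rows, each a list of 2 entries, a list of its own where there are three numbers: the shift along the tool's x, y, z in mm, then the turn about the tool's z in degrees. In form: [[[dx, dy, dz], turn], ...]. A call has 1 to 12 rows; each row shifts and turns the commanded pose from where the row before left it, along the tool's axes as they then stand; what a row does not reach is not made up. A row lasts 1/12 s, in which the tool goes at most 41.7 mm and 7.16 degrees, less where a joint would pass 70% of its speed; a pose out of reach is approached as far as the arm can. A call with a gripper value outside its range is refused whole. "hand" is the gripper command: -1 is fully open, 1 is shut, values between are in proportion, set as the call begins (left out, the last holds). The fingers move at their own pace and stop on an object; "newtons" is the grip in N (left out, the last holds). Time passes only in rows, so rows that do not move let the fingers close. It gives the time, the measured TCP pose, the force and the opening at its end, in the units of the state.
- sense(): the state, without advancing time (a new reading comes with each control period).
- read_camera(name): name is "scene" or "top" or "wrist"; returns a dict with "color" (400x640x3 uint8, red, green, blue), "vfov" (degrees; the focal length in pixels is half the picture's height over the tangent of half this angle, whatever the lens; pixels are square), "cx", "cy" (the principal point, pixels), "world_to_cam" (4x4, takes a point from world to camera coordinates). Camera axes: x right, y down, z forward; pixel columns grow to the right and rows downward; lengths in m; the calibration is good to about 2 mm. A picture is of the moment at which its call begins. There is no depth.
- job_done(): hands the job in, once; it reports no verdict.
Trained networks look in the newest picture that a camera, given by its name, has taken for a name from the list of things; names that differ only in an ending like _2 or _b are one class to them, and where a whole thing is asked for, a point or a joint stands for the part that bears it (a point fixed in the world has none). Each returns a list of dicts, best first, with "p" (0 to 1); they miss things now and then, are a little off and sometimes report something else, mostly with a low value. They report only what shows in the picture. A call takes as long as a camera call. They do not tell look-alikes from the thing itself.
- cut_out(query, camera): "mask" (400x640 bool, what is visible of it) and "location" ([column, row] in pixels, amid what is visible of it).
The state is a dict: "time_s": time; "joint_positions": joint angles; "qvel": joint speeds; "effort": joint torques, N m; "eef_pos": TCP position; "orientation": TCP orientation; "force": force on the tool from outside, world axes, zero at the start; "moment": the same for the moment, N m; "gripper_width": finger opening in m.
Only numpy, scipy, OpenCV 4.12 (cv2) and the standard library are available. Lean on these libraries where they do the work, as an engineer would, in place of code of your own. Each camera call takes 0.05 s, during which the arm holds its last target.

## Working session

There is one attempt and no reset: what is moved stays moved. The work goes in short steps, Python scripts to look and compute and a tool call to move; the robot and the scene stay as the last step left them, time stands still between calls to the robot, and variables do not carry over. Pictures are saved under pics/ and viewed, and the job is handed in when it is done.

Besides the shell and the picture viewer there is one more tool, called after "Call:" as name(argument=value, ...), one argument or row to a line, values as JSON. carry_out: Moves the arm, as the interface text tells. Its arguments: {"type":"object","properties":{"targets":{"type":"array","items":{"type":"array"}},"hand":{"type":"number"},"newtons":{"type":"number"}},"required":["targets"]}

```bash
ls; mkdir -p pics
python3 - <<'E'
from rig import *
import cv2,numpy as np
s=sense()
for k,v in s.items(): print(k,np.round(v,4).tolist())
for n in ["scene","top","wrist"]:
    r=read_camera(n); cv2.imwrite(f"pics/a_{n}.png",r["color"][...,::-1])
    print(n,r["vfov"],r["cx"],r["cy"],np.round(r["world_to_cam"],4).tolist())
E
```

```text
pics
time_s 0.0
joint_positions [1.2631, 0.3218, -0.0701, 1.4517, 0.0226, 1.3708, -0.0569]
qvel [0.0003, -0.0006, 0.0006, -0.0021, 0.0003, -0.0003, 0.0007]
effort [0.0001, -49.3587, -0.3823, -31.4327, 0.013, 0.0115, 0.0]
eef_pos [0.2055, -0.6164, 0.4036]
orientation [[0.9487, 0.3163, -0.0007], [0.3163, -0.9487, 0.0018], [-0.0001, -0.002, -1.0]]
force [0.3912, -0.0377, -0.5176]
moment [0.003, 0.0456, 0.028]
gripper_width 0.0856
scene 57.608136912237086 323.3165760538271 199.36618070255827 [[0.5502, 0.8347, 0.0222, -0.3558], [0.5105, -0.3153, -0.8, -0.2068], [-0.6608, 0.4515, -0.5996, 1.6512], [0.0, 0.0, 0.0, 1.0]]
top 56.677691255161456 319.6650670797697 198.17868421755932 [[0.0239, -0.9997, -0.0013, 0.048], [-0.9895, -0.0234, -0.1424, 0.5617], [0.1424, 0.0047, -0.9898, 1.2689], [0.0, 0.0, 0.0, 1.0]]
wrist 68.291404530267 320.36782637779993 196.84908668001555 [[0.3155, -0.9489, -0.0015, -0.6484], [-0.9163, -0.3051, 0.2596, -0.0332], [-0.2468, -0.0805, -0.9657, 0.378], [0.0, 0.0, 0.0, 1.0]]
```

View pics/a_scene.png

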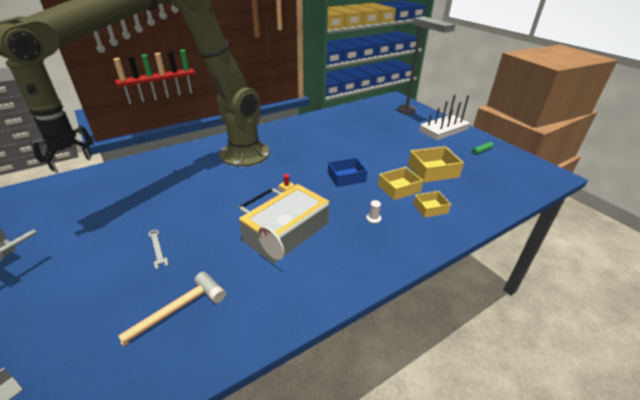

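View pics/a_top.png

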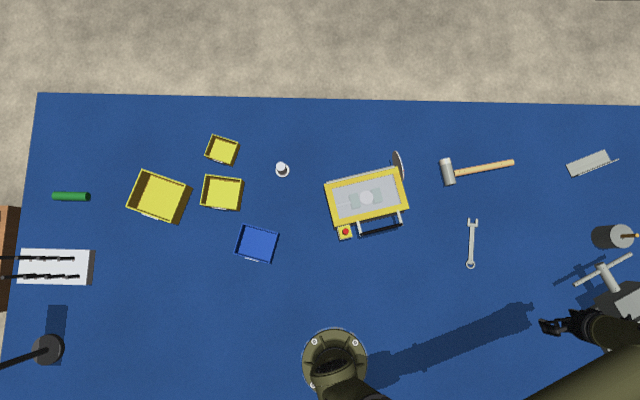

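View pics/a_wrist.png

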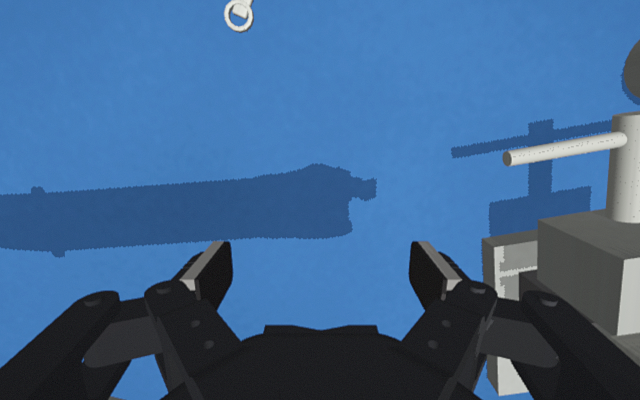

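The top picture shows the fixture at (367,197), the red pin head at (345,232), and the bar at (380,229). There are three yellow bins, at (158,197), (221,192) and (222,150), and a blue one at (257,244). Bin size has to pick the right one.

```bash
cat > h.py <<'E'
from rig import *
import cv2,numpy as np
def ray(r,uv):
    f=r["color"].shape[0]/2/np.tan(np.radians(r["vfov"])/2)
    T=np.array(r["world_to_cam"]);R,t=T[:3,:3],T[:3,3]
    d=np.array([(uv[0]-r["cx"])/f,(uv[1]-r["cy"])/f,1.]);return -R.T@t,R.T@d
def at(r,uv,z):
    c,d=ray(r,uv);return c+d*(z-c[2])/d[2]
def proj(r,p):
    f=r["color"].shape[0]/2/np.tan(np.radians(r["vfov"])/2)
    T=np.array(r["world_to_cam"]);q=T[:3,:3]@np.array(p)+T[:3,3]
    return f*q[0]/q[2]+r["cx"],f*q[1]/q[2]+r["cy"]
E
python3 - <<'E'
from h import *
r=read_camera("top");s=read_camera("scene")
for q,z in [("yellow_bin",.055),("blue_bin",.055),("guard",.098),("guard_bar",.094),("pin",.12),("fixture",.09),("socket",.09),("sleeve",.05),("wrench",0),("mallet",.03)]:
  for cam,rr in (("top",r),("scene",s)):
    for d in cut_out(q,cam)[:4]:
        m=d["mask"].astype(np.uint8)
        pts=np.argwhere(m)[:,::-1]
        w=np.array([at(rr,p,z)[:2] for p in cv2.convexHull(pts.astype(np.int32))[:,0]],np.float32)
        (c,sz,a)=cv2.minAreaRect(w)
        print(q,cam,round(d["p"],2),np.round(d["location"]),m.sum(),"c",np.round(c,3),"sz",np.round(sz,3),"a",round(a,1))
c=r["color"][120:260,120:420,::-1];cv2.imwrite("pics/crop1.png",cv2.resize(c,None,fx=2.6,fy=2.6,interpolation=cv2.INTER_CUBIC))
c=s["color"][140:270,220:470,::-1];cv2.imwrite("pics/crop2.png",cv2.resize(c,None,fx=3.2,fy=3.2,interpolation=cv2.INTER_CUBIC))
E
```

```text
yellow_bin top 0.89 [161. 199.] 2238 c [0.548 0.624] sz [0.198 0.148] a 73.0
yellow_bin top 0.72 [218. 149.] 742 c [0.723 0.415] sz [0.111 0.091] a 72.5
yellow_bin top 0.65 [221. 194.] 1322 c [0.57  0.405] sz [0.143 0.117] a 83.5
yellow_bin scene 0.71 [433. 165.] 1452 c [0.566 0.608] sz [0.24  0.241] a 75.2
yellow_bin scene 0.66 [400. 182.] 981 c [0.599 0.382] sz [0.181 0.162] a 85.8
yellow_bin scene 0.57 [430. 205.] 736 c [0.759 0.385] sz [0.131 0.132] a 73.8
blue_bin top 0.76 [256. 242.] 1310 c [0.396 0.277] sz [0.138 0.114] a 76.5
blue_bin top 0.62 [366. 200.] 4381 c [ 0.567 -0.108] sz [0.257 0.298] a 17.8
blue_bin scene 0.7 [347. 173.] 882 c [0.431 0.255] sz [0.159 0.189] a 75.3
guard top 0.63 [367. 198.] 3884 c [ 0.543 -0.1  ] sz [0.208 0.261] a 15.3
guard scene 0.88 [283. 208.] 2596 c [ 0.547 -0.101] sz [0.211 0.265] a 15.5
guard_bar top 0.58 [366. 195.] 3774 c [ 0.542 -0.101] sz [0.206 0.26 ] a 15.2
guard_bar scene 0.73 [286. 210.] 2678 c [ 0.541 -0.1  ] sz [0.216 0.266] a 15.1
pin top 0.46 [368. 197.] 4302 c [ 0.556 -0.103] sz [0.241 0.289] a 19.5
pin scene 0.5 [286. 179.] 56
[... 243 characters left out ...]
] sz [0.032 0.161] a 84.0
fixture scene 0.62 [282. 218.] 4665 c [ 0.572 -0.114] sz [0.277 0.323] a 15.3
socket top 0.66 [369. 197.] 4206 c [ 0.563 -0.104] sz [0.247 0.291] a 17.9
socket scene 0.68 [284. 220.] 4731 c [ 0.572 -0.115] sz [0.283 0.322] a 14.1
sleeve top 0.71 [283. 170.] 130 c [0.657 0.199] sz [0.043 0.039] a 1.4
sleeve scene 0.77 [372. 213.] 240 c [0.678 0.187] sz [0.044 0.121] a 49.5
wrench top 0.74 [472. 241.] 328 c [ 0.417 -0.483] sz [0.04  0.171] a 86.8
wrench scene 0.56 [156. 250.] 284 c [ 0.407 -0.479] sz [0.038 0.182] a 83.1
mallet top 0.62 [458. 170.] 662 c [ 0.695 -0.503] sz [0.096 0.264] a 12.6
mallet scene 0.8 [183. 301.] 1320 c [ 0.715 -0.496] sz [0.115 0.261] a 21.8
```

View pics/crop1.png

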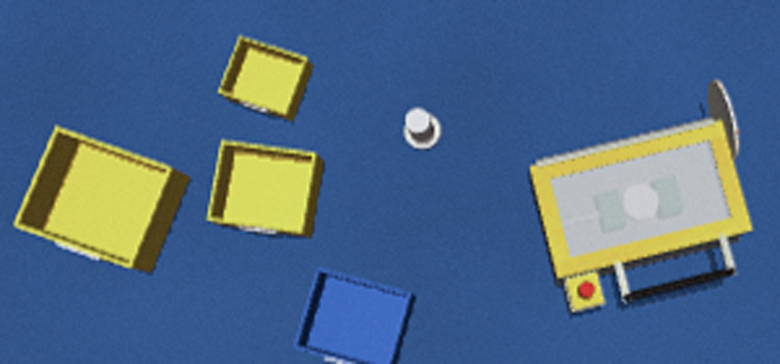

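View pics/crop2.png

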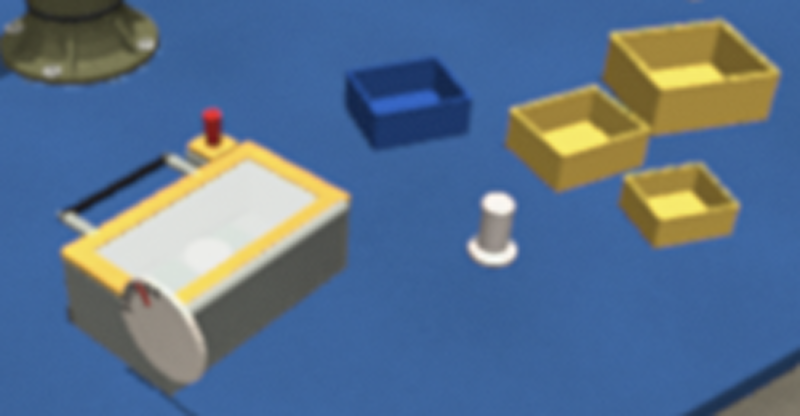

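Candidates for the yellow bin in the top picture: (158,197) is about 198x148 mm, too large. (222,150) is about 111x91 mm, too small. (221,192) measures about 143x117 mm, as does the blue bin, so it is the one. For the pin, the only red head is at (345,232). Next I fit the fixture pose.

Run:
```python
from h import *
from scipy.optimize import least_squares
r=read_camera("top");s=read_camera("scene")
obs=[(r,-75,130,(335.4,225.8)),(r,-75,-130,(408.5,208.5)),(r,75,-130,(397.7,166.9)),(r,75,130,(324.6,183.8)),
(s,-75,130,(297.5,185.3)),(s,-75,-130,(240.6,219.7)),(s,75,130,(329.4,201.9))]
def W(p,x,y,z):
    c,k=np.cos(p[2]),np.sin(p[2]);return [p[0]+c*x-k*y,p[1]+k*x+c*y,z]
f=lambda p:np.concatenate([np.subtract(proj(c,W(p,x/1000,y/1000,.098)),uv) for c,x,y,uv in obs])
S=least_squares(f,[.56,-.1,.25],loss="soft_l1");p=S.x
print(p,np.degrees(p[2]),np.round(f(p),1))
# red pin
rays=[]
for c,n in((r,"top"),(s,"scene")):
    im=c["color"].astype(int);m=(im[...,0]>120)&(im[...,1]<70)&(im[...,2]<80)
    m=m.astype(np.uint8);N,L,st,ce=cv2.connectedComponentsWithStats(m)
    print(n,[(st[i].tolist(),np.round(ce[i],1).tolist()) for i in range(1,N) if st[i][4]>3])
print("pin exp",W(p,-.099,.1,.118),"bar",W(p,-.12,-.02,.094),"hinge",W(p,.075,0,.09))
print("proj pin head mid",proj(r,W(p,-.099,.1,.118)),proj(s,W(p,-.099,.1,.118)), "top", proj(r,W(p,-.099,.1,.138)))
# bin
d=[d for d in cut_out("yellow_bin","top") if abs(d["location"][0]-221)<10][0]
def Rn(q,h):return [ [q[0]+np.cos(q[2])*a-np.sin(q[2])*b, q[1]+np.sin(q[2])*a+np.cos(q[2])*b,h] for a,b in((-.055,-.065),(.055,-.065),(.055,.065),(-.055,.065))]
from scipy.optimize import minimize
M=d["mask"]
def cost(q):
    im=np.zeros((400,640),np.uint8)
    pts=np.array([proj(r,w) for h in(0,.055) for w in Rn(q,h)])*16
    cv2.fillConvexPoly(im,cv2.convexHull(pts.astype(np.int32)),1,shift=4)
    return (im.astype(bool)^M).sum()
b=min((minimize(cost,[.56,.4,a],method="Nelder-Mead",options=dict(initial_simplex=[[.56,.4,a],[.58,.4,a],[.56,.42,a],[.56,.4,a+.1]])) for a in(-.1,0,.1)),key=lambda o:o.fun)
print("bin",b.x,b.fun)
im=r["color"].copy()
for h in (0,.055):
    cv2.polylines(im,[np.int32([np.round(proj(r,w)) for w in Rn(b.x,h)])],True,(255,0,0))
cv2.imwrite("pics/bin.png",cv2.resize(im[120:260,120:420,::-1],None,fx=2.6,fy=2.6))
```

```text
[ 0.56498326 -0.09628225  0.25788237] 14.775571299446653 [-1.2  0.2  0.9 -0.4  0.1 -1.3 -0.9 -0.8 -0.1 -1.1 -2.3 -1.4 -0.3 -0.1]
top [([343, 229, 5, 5, 22], [345.1, 230.9])]
scene [([115, 68, 80, 16, 317], [153.9, 76.0]), ([284, 175, 5, 7, 18], [285.9, 177.1])]
pin exp [np.float64(0.44375361735789975), np.float64(-0.024837343285434785), 0.118] bar [np.float64(0.45405206313046786), np.float64(-0.14622491272592353), 0.094] hinge [np.float64(0.6375031742718735), np.float64(-0.0771547323223396), 0.09]
proj pin head mid (np.float64(345.08971577749264), np.float64(230.62453308671323)) (np.float64(286.3350098891017), np.float64(180.31560396761444)) top (np.float64(345.50261254892365), np.float64(230.27806631756604))
bin [ 0.5722625   0.41115343 -0.14890909] 59.0
```

View pics/bin.png

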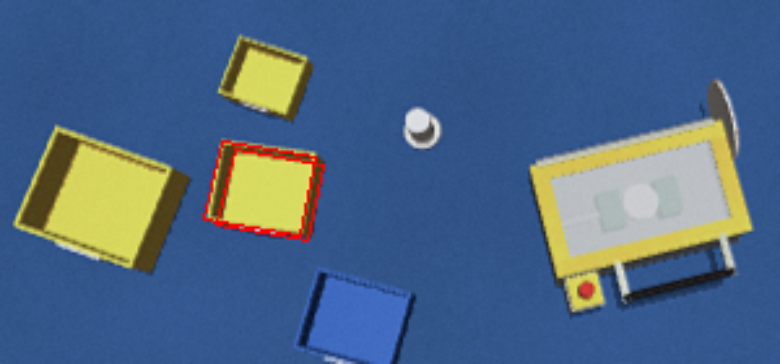

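The (221,192) bin fits a 110x130 mm outline, which confirms the choice. The fixture is at (0.565,-0.096) with a yaw of 14.8°, and the pin prediction matches the red blob to within 1 px. First I swing toward the fixture.

Call:
carry_out(
  targets=[
    [[15, -20, 0], 0],
    [[25, -20, 0], 0],
    [[28, -20, 0], 0],
    [[28, -20, 0], 0],
    [[28, -20, 0], 0],
    [[28, -20, 0], 0],
    [[28, -20, 0], 0],
    [[28, -20, 0], 0],
    [[28, -20, 0], 0],
    [[28, -20, 0], 0],
    [[28, -20, 0], 0],
    [[28, -20, 0], 0],
  ],
  hand=-0.2,
  newtons=40,
)

```text
time_s: 2.4
eef_pos: [0.4339, -0.2862, 0.405]
orientation: [[0.949, 0.316, 0.0], [0.316, -0.949, -0.001], [0.0, 0.001, -1.0]]
force: [0.5, 0.2, -0.1]
gripper_width: 0.0511
```

Call:
carry_out(
  targets=[
    [[0, 0, 0], -7],
    [[0, 0, 0], -7],
    [[0, 0, 0], -7],
    [[0, 0, 0], -7],
    [[0, 0, 0], -7],
    [[0, 0, 0], -7],
    [[0, 0, 0], -7],
    [[0, 0, 0], -7],
    [[0, 0, 0], -7],
    [[0, 0, 0], -7],
    [[0, 0, 0], -7],
    [[0, 0, 0], -7],
  ],
)

```text
time_s: 3.4
eef_pos: [0.4332, -0.2877, 0.4049]
orientation: [[-0.221, 0.975, 0.0], [0.975, 0.221, -0.0], [-0.0, 0.0, -1.0]]
force: [0.1, -0.7, -0.1]
gripper_width: 0.0512
```

Call:
carry_out(
  targets=[
    [[0, 0, 0], -2],
    [[25, 8, 0], 0],
    [[25, 8, 0], 0],
    [[25, 8, 0], 0],
    [[25, 8, 0], 0],
    [[25, 8, 0], 0],
    [[25, 8, 0], 0],
    [[25, 8, 0], 0],
    [[25, 8, 0], 0],
    [[25, 8, 0], 0],
    [[22, 5, 0], 0],
    [[0, 0, 0], 0],
  ],
)

```text
time_s: 4.4
eef_pos: [0.4462, -0.0241, 0.4052]
orientation: [[-0.257, 0.967, 0.001], [0.967, 0.257, 0.001], [0.0, 0.001, -1.0]]
force: [-0.3, 0.1, -0.2]
gripper_width: 0.0517
```

```bash
cat > go.py <<'E'
from h import *
def delta(p,yaw=None):
    s=sense();R=np.array(s["orientation"]);return np.round(1000*R.T@(np.array(p)-np.array(s["eef_pos"])),1)
E
python3 - <<'E'
from go import *
s=sense();print(np.round(s["eef_pos"],4),np.round(s["joint_positions"],2),np.degrees(np.arctan2(s["orientation"][1][1],s["orientation"][0][1])))
w=read_camera("wrist");cv2.imwrite("pics/w1.png",w["color"][...,::-1])
for c in("top","scene"):
    r=read_camera(c);cv2.imwrite(f"pics/b_{c}.png",r["color"][...,::-1])
im=w["color"].astype(int);m=((im[...,0]>110)&(im[...,1]<70)&(im[...,2]<80)).astype(np.uint8)
N,L,st,ce=cv2.connectedComponentsWithStats(m)
print([(st[i].tolist(),np.round(ce[i],1).tolist()) for i in range(1,N) if st[i][4]>30])
print("exp top",proj(w,(.4438,-.0248,.138)),"base",proj(w,(.4438,-.0248,.098)),"bar",proj(w,(.4541,-.1462,.094)))
E
```

```text
[ 0.4462 -0.0241  0.4052] [ 0.71 -0.11 -0.66  1.9  -0.07  1.33  0.33] 14.866345026040717
[([304, 186, 22, 22, 393], [314.3, 196.3])]
exp top (np.float64(317.08497471125594), np.float64(200.2575200654763)) base (np.float64(317.48609730700633), np.float64(189.0267229432563)) bar (np.float64(298.2942243630121), np.float64(296.10952893651296))
```

View pics/w1.png

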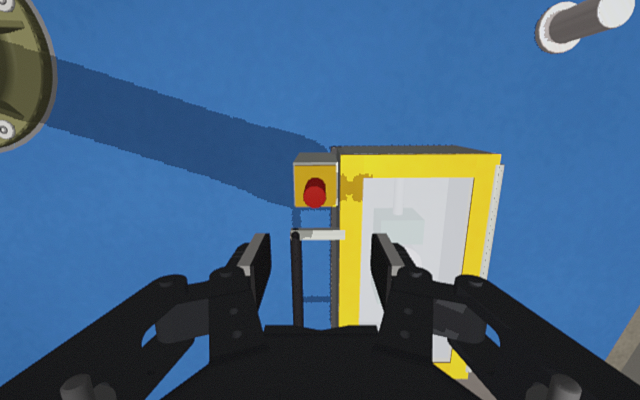

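The wrist picture shows the red head at (314,196), left of the pad midline at about (320), and the lug and bar lie as expected. That puts the pin about 5 mm off in tool -y, so I shift, go part-way down and recheck.

Call:
carry_out(
  targets=[
    [[0, -5, 0], 0],
    [[0, 0, 20], 0],
    [[0, 0, 20], 0],
    [[0, 0, 20], 0],
    [[0, 0, 14], 0],
    [[0, 0, 0], 0],
    [[0, 0, 0], 0],
  ],
)

```text
time_s: 5.13
eef_pos: [0.441, -0.0317, 0.3304]
orientation: [[-0.248, 0.969, -0.002], [0.969, 0.248, 0.0], [0.001, -0.001, -1.0]]
force: [0.4, 0.3, -0.1]
gripper_width: 0.0514
```

Run:
```python
from go import *
s=sense();print(np.round(s["eef_pos"],4))
w=read_camera("wrist");cv2.imwrite("pics/w2.png",w["color"][...,::-1])
r=read_camera("scene");cv2.imwrite("pics/c_scene.png",cv2.resize(r["color"][100:260,190:390,::-1],None,fx=3.5,fy=3.5,interpolation=cv2.INTER_CUBIC))
im=w["color"].astype(int);m=((im[...,0]>110)&(im[...,1]<70)&(im[...,2]<80)).astype(np.uint8)
N,L,st,ce=cv2.connectedComponentsWithStats(m)
print([(st[i].tolist(),np.round(ce[i],1).tolist()) for i in range(1,N) if st[i][4]>30])
for p in [(.4438,-.0248),(.4414,-.0255)]: print("exp top",proj(w,(*p,.138)),"base",proj(w,(*p,.098)))
e=np.array(s["eef_pos"])
print("grasp pt proj",[np.round(proj(w,e-[0,0,d]),1).tolist() for d in(.155,.173,.195)])
```

```text
[ 0.441  -0.0317  0.3304]
[([308, 204, 33, 31, 778], [324.2, 219.3])]
exp top (np.float64(328.5772772452706), np.float64(225.25611446091668)) base (np.float64(327.15310186964524), np.float64(205.50325709555293))
exp top (np.float64(324.2795629264623), np.float64(225.39309972174607)) base (np.float64(323.64581946314917), np.float64(205.6174934517205))
grasp pt proj [[320.9, 265.6], [320.9, 248.9], [320.9, 233.1]]
```

View pics/w2.png

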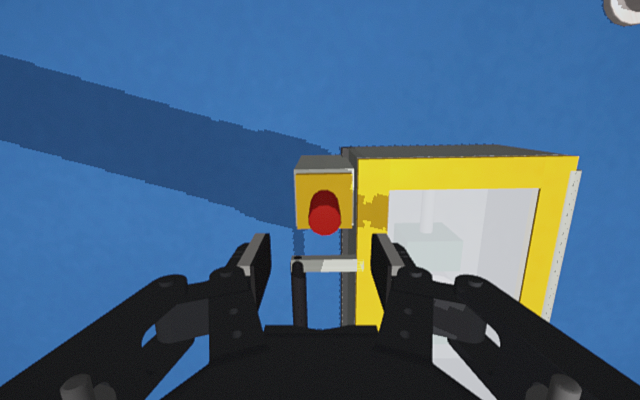

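View pics/c_scene.png

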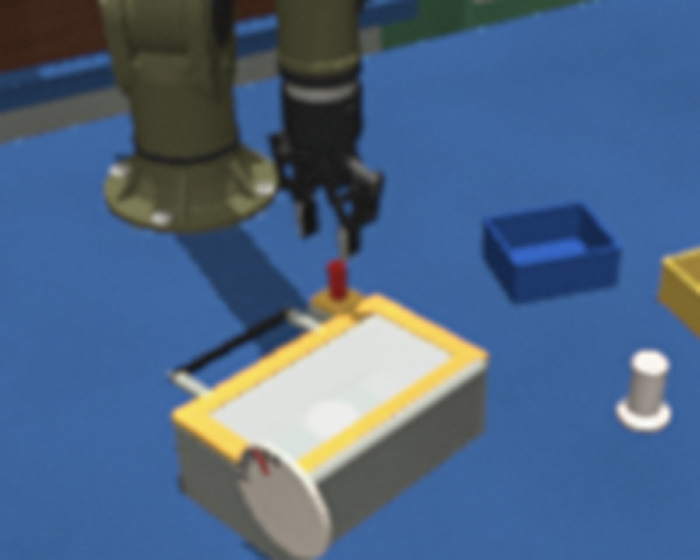

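Run:
```python
from go import *
s=sense();print(np.round(s["eef_pos"],4),np.round(s["joint_positions"],3),np.round(s["qvel"],3))
print(delta((.4414,-.0255,.279)))
```

```text
[ 0.4417 -0.0312  0.3317] [ 0.71  -0.057 -0.671  2.014 -0.038  1.172  0.305] [-0.004 -0.008 -0.006 -0.008 -0.    -0.003 -0.002]
[ 5.7  1.  52.7]
```

The head centre is now at (324,219), which agrees with a pin at (0.4414,-0.0255). The tool drifted about 6 mm in x, so I correct that and descend in two steps.

Call:
carry_out(
  targets=[
    [[6, 1, 0], 0],
    [[0, 0, 10], 0],
    [[0, 0, 10], 0],
    [[0, 0, 0], 0],
    [[0, 0, 0], 0],
  ],
)

```text
time_s: 5.65
eef_pos: [0.4404, -0.0246, 0.3097]
orientation: [[-0.25, 0.968, -0.002], [0.968, 0.25, 0.0], [0.001, -0.002, -1.0]]
force: [-0.1, -0.3, -0.1]
gripper_width: 0.0511
```

Run:
```python
from go import *
s=sense();print(np.round(s["eef_pos"],4),np.round(s["joint_positions"],3),s["gripper_width"])
w=read_camera("wrist");cv2.imwrite("pics/w3.png",w["color"][...,::-1])
im=w["color"].astype(int);m=((im[...,0]>110)&(im[...,1]<70)&(im[...,2]<80)).astype(np.uint8)
N,L,st,ce=cv2.connectedComponentsWithStats(m)
print([(st[i].tolist(),np.round(ce[i],1).tolist()) for i in range(1,N) if st[i][4]>30])
for p in [(.4438,-.0248),(.4414,-.0255)]: print("exp top",proj(w,(*p,.138)),"base",proj(w,(*p,.098)))
print(delta((.4414,-.0255,.279)))
```

```text
[ 0.4404 -0.0246  0.3097] [ 0.7   -0.033 -0.685  2.042 -0.024  1.128  0.278] 0.05110871072901571
[([305, 229, 36, 34, 959], [322.4, 245.0])]
exp top (np.float64(327.27348625030356), np.float64(252.01522890938622)) base (np.float64(325.9992255539509), np.float64(225.02195612766755))
exp top (np.float64(322.46939013871065), np.float64(252.15378089782104)) base (np.float64(322.1618049994074), np.float64(225.13620848167164))
[-1.1  0.5 31.2]
```

View pics/w3.png

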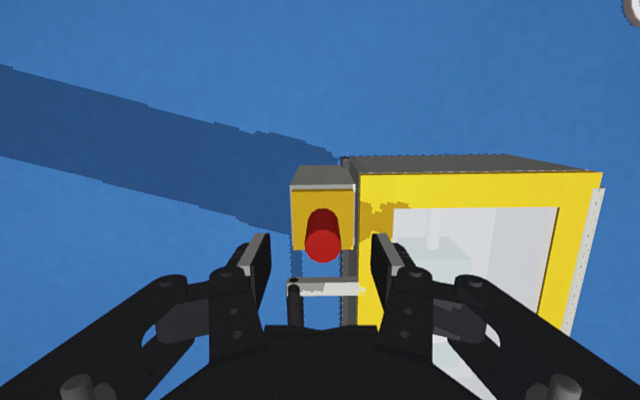

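The head is centred between the pads (322 against about 321). I go down 33 mm and close.

Call:
carry_out(
  targets=[
    [[-1, 1, 9], 0],
    [[0, 0, 9], 0],
    [[0, 0, 8], 0],
    [[0, 0, 7], 0],
    [[0, 0, 0], 0],
    [[0, 0, 0], 0],
  ],
)

```text
time_s: 6.2
eef_pos: [0.4418, -0.0252, 0.277]
orientation: [[-0.249, 0.968, -0.001], [0.968, 0.249, 0.001], [0.001, -0.001, -1.0]]
force: [-0.2, 0.3, 1.4]
gripper_width: 0.0512
```

Run:
```python
from go import *
s=sense();print(np.round(s["eef_pos"],4),np.round(s["force"],2))
print(delta((.4414,-.0255,.277)))
w=read_camera("wrist");cv2.imwrite("pics/w4.png",w["color"][150:,160:480,::-1])
```

```text
[ 0.4418 -0.0252  0.277 ] [-0.22  0.29  1.36]
[-0.2 -0.4  0. ]
```

View pics/w4.png

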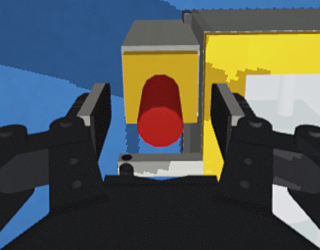

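Call:
carry_out(
  targets=[
    [[0, 0, 0], 0],
    [[0, 0, 0], 0],
    [[0, 0, 0], 0],
    [[0, 0, 0], 0],
    [[0, 0, 0], 0],
    [[0, 0, 0], 0],
  ],
  hand=1,
  newtons=50,
)

```text
time_s: 6.75
eef_pos: [0.4423, -0.0253, 0.278]
orientation: [[-0.249, 0.968, 0.001], [0.968, 0.249, -0.0], [-0.0, 0.001, -1.0]]
force: [-0.0, 0.1, 1.5]
gripper_width: 0.0188
```

Call:
carry_out(
  targets=[
    [[0, 0, -4], 0],
    [[0, 0, -6], 0],
    [[0, 0, -8], 0],
    [[0, 0, -8], 0],
    [[0, 0, -8], 0],
    [[0, 0, -10], 0],
    [[0, 0, -10], 0],
    [[0, 0, -12], 0],
    [[0, 0, -14], 0],
    [[0, 0, -15], 0],
    [[0, 0, 0], 0],
    [[0, 0, 0], 0],
  ],
)

```text
time_s: 7.75
eef_pos: [0.4423, -0.0252, 0.3736]
orientation: [[-0.249, 0.968, 0.002], [0.968, 0.249, -0.001], [-0.001, 0.002, -1.0]]
force: [-0.6, 0.2, -1.4]
gripper_width: 0.0185
```

Run:
```python
from go import *
s=sense();print(np.round(s["eef_pos"],4),np.round(s["force"],2),s["gripper_width"])
print(delta((.572,.41,.37)))
w=read_camera("wrist");t=read_camera("scene")
cv2.imwrite("pics/w5.png",np.hstack([w["color"][150:,160:480,::-1],cv2.resize(t["color"][110:260,220:380,::-1],(267,250))]))
```

```text
[ 0.4423 -0.0252  0.3736] [-0.62  0.19 -1.44] 0.018487454026719106
[389.2 234.1   3.5]
```

View pics/w5.png

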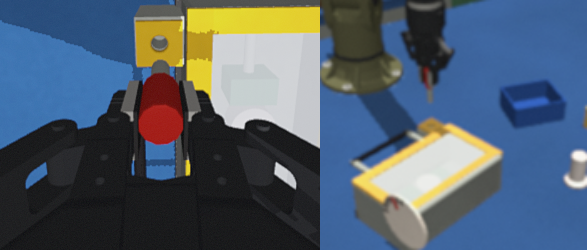

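The pin is held and out of the lug: the empty hole shows at about (160,42) in the left crop. Now I carry it to the bin.

Call:
carry_out(
  targets=[
    [[12, 7, 0], 0],
    [[20, 12, 0], 0],
    [[25, 15, 0], 0],
    [[25, 15, 0], 0],
    [[25, 15, 0], 0],
    [[25, 15, 0], 0],
    [[25, 15, 0], 0],
    [[25, 15, 0], 0],
    [[25, 15, 0], 0],
    [[25, 15, 0], 0],
    [[25, 15, 0], 0],
    [[25, 15, 0], 0],
  ],
)

```text
time_s: 8.85
eef_pos: [0.5356, 0.291, 0.371]
orientation: [[-0.249, 0.968, -0.002], [0.968, 0.249, -0.001], [-0.0, -0.003, -1.0]]
force: [0.0, -1.3, -0.6]
gripper_width: 0.0188
```

Call:
carry_out(
  targets=[
    [[25, 15, 0], 0],
    [[25, 15, 0], 0],
    [[22, 15, 0], 0],
    [[20, 10, 0], 0],
    [[10, 5, 0], 0],
    [[0, 0, 0], 0],
    [[0, 0, 0], 0],
  ],
)

```text
time_s: 9.43
eef_pos: [0.5676, 0.4037, 0.3715]
orientation: [[-0.25, 0.968, -0.002], [0.968, 0.25, -0.001], [-0.001, -0.002, -1.0]]
force: [-0.0, 0.0, -1.8]
gripper_width: 0.0189
```

Run:
```python
from go import *
s=sense();print(np.round(s["eef_pos"],4),s["gripper_width"])
w=read_camera("wrist");t=read_camera("top")
print(delta((.572,.41,.236)))
cv2.imwrite("pics/w6.png",w["color"][...,::-1]);cv2.imwrite("pics/t6.png",cv2.resize(t["color"][110:270,110:310,::-1],None,fx=3,fy=3))
```

```text
[0.5676 0.4037 0.3715] 0.018862033777937926
[  6.8   5.5 136.2]
```

View pics/w6.png

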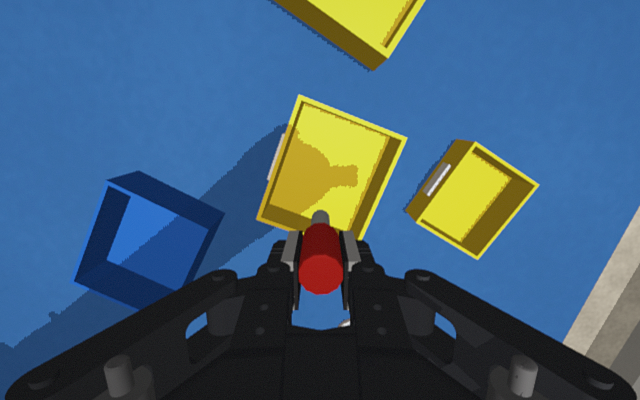

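View pics/t6.png

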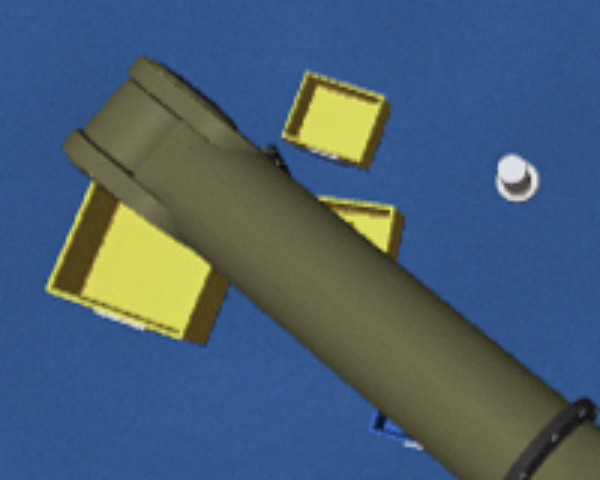

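The wrist picture shows the bin's rim corners at (300,96), (406,137) and (258,219). I compute its centre from these.

Run:
```python
from go import *
w=read_camera("wrist")
P=[at(w,p,.055) for p in((300,96),(406,137),(258,219))]
print(np.round(P,3),[np.linalg.norm(P[0]-P[i]) for i in(1,2)]);c=(P[1]+P[2])/2;print(c,delta((c[0],c[1],.236)))
```

```text
[[0.529 0.48  0.055]
 [0.635 0.469 0.055]
 [0.515 0.353 0.055]] [np.float64(0.10691054593709398), np.float64(0.12792953920957054)]
[0.57506985 0.41065984 0.055     ] [  7.    8.5 136.5]
```

Call:
carry_out(
  targets=[
    [[7, 8, 0], 0],
    [[0, 0, 15], 0],
    [[0, 0, 25], 0],
    [[0, 0, 25], 0],
    [[0, 0, 25], 0],
    [[0, 0, 20], 0],
    [[0, 0, 15], 0],
    [[0, 0, 10], 0],
    [[0, 0, 3], 0],
    [[0, 0, 0], 0],
    [[0, 0, 0], 0],
  ],
)

```text
time_s: 10.5
eef_pos: [0.5744, 0.4127, 0.2359]
orientation: [[-0.249, 0.968, 0.001], [0.968, 0.249, 0.001], [0.001, 0.002, -1.0]]
force: [-0.3, 0.6, 0.1]
gripper_width: 0.0186
```

Call:
carry_out(
  targets=[
    [[0, 0, 0], 0],
    [[0, 0, 0], 0],
    [[0, 0, 0], 0],
    [[0, 0, 0], 0],
    [[0, 0, 0], 0],
    [[0, 0, 0], 0],
  ],
  hand=-0.3,
)

```text
time_s: 11.0
eef_pos: [0.5741, 0.4125, 0.2348]
orientation: [[-0.249, 0.968, 0.0], [0.968, 0.249, -0.0], [-0.0, 0.0, -1.0]]
force: [0.1, -0.3, -0.8]
gripper_width: 0.0558
```

Call:
carry_out(
  targets=[
    [[0, 0, -15], 0],
    [[0, 0, -25], 0],
    [[0, 0, -25], 0],
    [[0, 0, -25], 0],
    [[0, 0, -25], 0],
    [[0, 0, -25], 0],
    [[0, 0, -25], 0],
    [[0, 0, 0], 0],
  ],
)

```text
time_s: 11.67
eef_pos: [0.5741, 0.4137, 0.4074]
orientation: [[-0.249, 0.968, 0.008], [0.968, 0.249, 0.006], [0.004, 0.009, -1.0]]
force: [0.2, 0.1, 0.9]
gripper_width: 0.0552
```

Run:
```python
from go import *
s=sense();print(np.round(s["eef_pos"],4),s["gripper_width"])
w=read_camera("wrist");t=read_camera("scene")
cv2.imwrite("pics/w7.png",w["color"][...,::-1]);cv2.imwrite("pics/t7.png",cv2.resize(t["color"][130:240,300:480,::-1],None,fx=4,fy=4))
```

```text
[0.5741 0.4137 0.4074] 0.055165046438564694
```

View pics/w7.png

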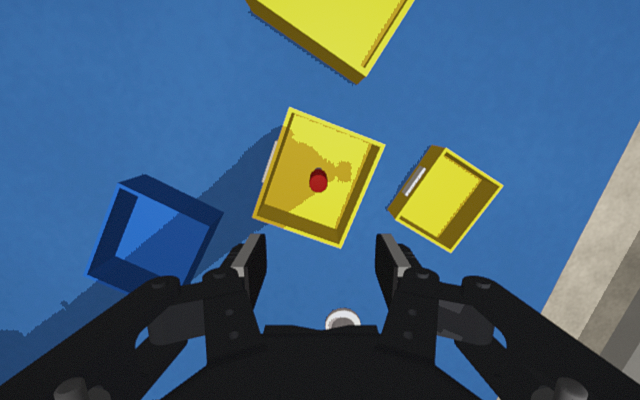

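View pics/t7.png

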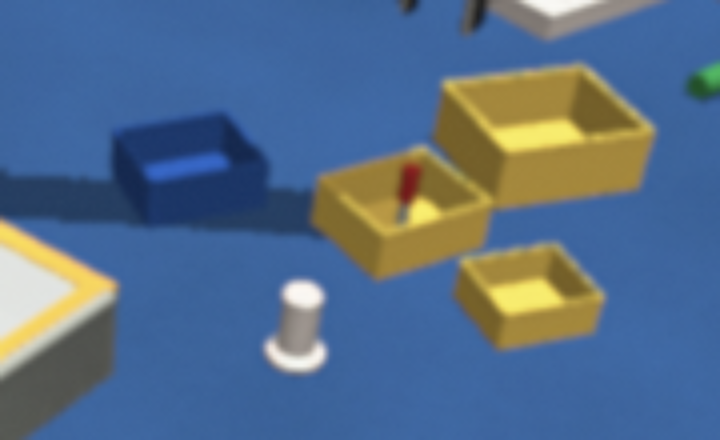

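The pin stands upright inside the yellow bin, at (318,180) in the wrist picture, with all of its body within the walls. Now I go to above the bar.

Call:
carry_out(
  targets=[
    [[-12, -6, 0], 0],
    [[-20, -10, 0], 0],
    [[-25, -12, 0], 0],
    [[-25, -12, 0], 0],
    [[-25, -12, 0], 0],
    [[-25, -13, 0], 0],
    [[-25, -13, 0], 0],
    [[-25, -13, 0], 0],
    [[-25, -13, 0], 0],
    [[-25, -13, 0], 0],
    [[-25, -13, 0], 0],
    [[-25, -13, 0], 0],
  ],
)

```text
time_s: 12.77
eef_pos: [0.505, 0.1022, 0.3988]
orientation: [[-0.249, 0.968, -0.002], [0.968, 0.249, -0.0], [0.0, -0.002, -1.0]]
force: [0.0, 0.2, 0.3]
gripper_width: 0.0555
```

Call:
carry_out(
  targets=[
    [[-25, -13, 0], 0],
    [[-25, -13, 0], 0],
    [[-25, -13, 0], 0],
    [[-25, -13, 0], 0],
    [[-25, -13, 0], 0],
    [[-25, -13, 0], 0],
    [[-25, -13, 0], 0],
    [[-25, -13, 0], 0],
    [[-20, -11, 0], 0],
    [[-10, -6, 0], 0],
    [[0, 0, 0], 0],
    [[0, 0, 0], 0],
  ],
)

```text
time_s: 13.77
eef_pos: [0.446, -0.1486, 0.3992]
orientation: [[-0.249, 0.969, -0.001], [0.969, 0.249, 0.001], [0.001, -0.0, -1.0]]
force: [0.3, 0.9, -0.2]
gripper_width: 0.0553
```

Run:
```python
from go import *
s=sense();print(np.round(s["eef_pos"],4),np.round(s["joint_positions"],2),np.degrees(np.arctan2(s["orientation"][1][1],s["orientation"][0][1])))
w=read_camera("wrist");cv2.imwrite("pics/w8.png",w["color"][...,::-1])
t=read_camera("scene");cv2.imwrite("pics/t8.png",cv2.resize(t["color"][130:240,300:480,::-1],None,fx=3,fy=3))
a=np.radians(14.8);c,k=np.cos(a),np.sin(a)
F=lambda x,y,z:(.5627+c*x-k*y,-.0969+k*x+c*y,z)
for y in(-.09,-.02,.05):print("bar exp",y,np.round(F(-.12,y,.094),4),np.round(proj(w,F(-.12,y,.094)),1))
for q in [(-.075,.13),(-.075,-.13)]:print("corner",np.round(proj(w,F(*q,.098)),1))
print(delta((*F(-.12,-.02,0)[:2],.25)))
```

```text
[ 0.446  -0.1486  0.3992] [ 0.9  -0.04 -0.62  1.87 -0.03  1.31  0.55] 14.416234583997465
bar exp -0.09 [ 0.4697 -0.2146  0.094 ] [326.9 256.4]
bar exp -0.02 [ 0.4518 -0.1469  0.094 ] [326.8 189.6]
bar exp 0.05 [ 0.4339 -0.0792  0.094 ] [326.6 113.5]
corner [382.   10.6]
corner [370.3 293.1]
[ -1.    5.2 149.6]
```

View pics/w8.png

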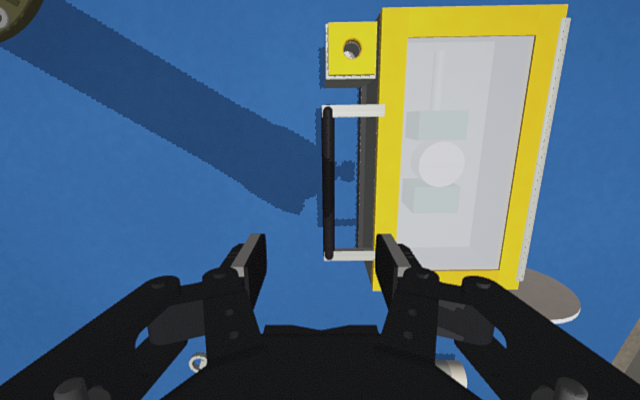

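View pics/t8.png

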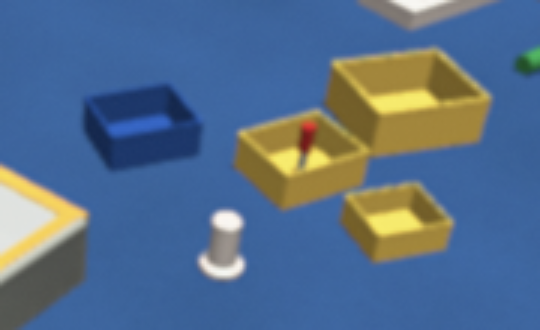

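The bar runs at column 328 from row 108 to 257 and is parallel to the tool. It lies about 6.5 mm in +y from the tool. The pin still stands in the bin. I narrow the jaws to about 35 mm and descend.

Call:
carry_out(
  targets=[
    [[-1, 6, 0], 0],
    [[0, 0, 15], 0],
    [[0, 0, 20], 0],
    [[0, 0, 20], 0],
    [[0, 0, 20], 0],
    [[0, 0, 15], 0],
    [[0, 0, 0], 0],
    [[0, 0, 0], 0],
  ],
  hand=0.18,
)

```text
time_s: 14.53
eef_pos: [0.4526, -0.1475, 0.3094]
orientation: [[-0.251, 0.968, -0.001], [0.968, 0.251, 0.001], [0.001, -0.001, -1.0]]
force: [-0.3, 0.8, 0.5]
gripper_width: 0.0351
```

Run:
```python
from go import *
s=sense();print(np.round(s["eef_pos"],4),s["gripper_width"],np.round(s["force"],2))
w=read_camera("wrist");cv2.imwrite("pics/w9.png",w["color"][...,::-1])
a=np.radians(14.8);c,k=np.cos(a),np.sin(a)
F=lambda x,y,z:(.5627+c*x-k*y,-.0969+k*x+c*y,z)
for y in(-.06,-.02,.05):print("bar exp",y,np.round(proj(w,F(-.12,y,.094)),1))
print(delta((.453,-.1465,.249)))
e=np.array(s["eef_pos"]);print(proj(w,e-[0,0,.155]),proj(w,e-[0,0,.216]))
```

```text
[ 0.4526 -0.1475  0.3094] 0.03508094014806439 [-0.33  0.78  0.5 ]
bar exp -0.06 [320.1 274.7]
bar exp -0.02 [319.8 220.4]
bar exp 0.05 [319.1 110.2]
[ 1.3  0.4 61.4]
(np.float64(320.6607461141798), np.float64(265.78044331101137)) (np.float64(320.6368582894301), np.float64(221.31900826042153))
```

View pics/w9.png

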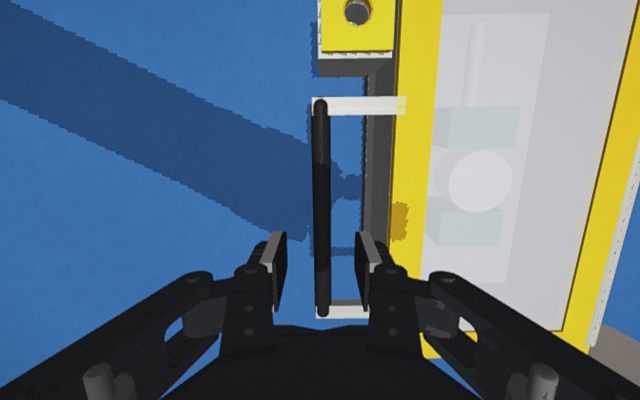

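The bar, at column 321, is centred between the pads. I descend 61 mm and close.

Call:
carry_out(
  targets=[
    [[1, 0, 12], 0],
    [[0, 0, 15], 0],
    [[0, 0, 13], 0],
    [[0, 0, 11], 0],
    [[0, 0, 7], 0],
    [[0, 0, 3], 0],
    [[0, 0, 0], 0],
    [[0, 0, 0], 0],
  ],
)

```text
time_s: 15.25
eef_pos: [0.4523, -0.1477, 0.2493]
orientation: [[-0.249, 0.968, 0.001], [0.968, 0.249, -0.0], [-0.001, 0.001, -1.0]]
force: [0.5, -0.7, 0.2]
gripper_width: 0.0349
```

Call:
carry_out(
  targets=[
    [[0, 0, 0], 0],
    [[0, 0, 0], 0],
    [[0, 0, 0], 0],
    [[0, 0, 0], 0],
    [[0, 0, 0], 0],
    [[0, 0, 0], 0],
  ],
  hand=1,
  newtons=40,
)

```text
time_s: 15.75
eef_pos: [0.4528, -0.1476, 0.2494]
orientation: [[-0.25, 0.968, 0.003], [0.968, 0.25, -0.001], [-0.001, 0.003, -1.0]]
force: [4.8, 0.4, 0.8]
gripper_width: 0.0108
```

Run:
```python
from go import *
s=sense();print(np.round(s["eef_pos"],4),s["gripper_width"],np.round(s["force"],2),np.round(s["moment"],2),np.round(s["joint_positions"],2))
w=read_camera("wrist");cv2.imwrite("pics/w10.png",w["color"][...,::-1])
import math
R=math.hypot(195,4);a0=math.atan2(4,195)
pr=None
for d in range(0,61,4):
    th=math.radians(d)+a0;q=(-R*math.cos(th),R*math.sin(th))
    if pr:print(d,round(q[0]-pr[0],1),round(-(q[1]-pr[1]),1),end=" | ")
    pr=q
```

```text
[ 0.4528 -0.1476  0.2494] 0.010838847579162769 [4.82 0.39 0.85] [ 0.14 -1.    0.15] [ 0.86  0.14 -0.63  2.03  0.1   1.    0.43]
4 0.8 -13.6 | 8 1.7 -13.5 | 12 2.6 -13.4 | 16 3.6 -13.1 | 20 4.5 -12.9 | 24 5.4 -12.5 | 28 6.2 -12.1 | 32 7.0 -11.6 | 36 7.8 -11.1 | 40 8.6 -10.6 | 44 9.3 -9.9 | 48 10.0 -9.3 | 52 10.6 -8.5 | 56 11.2 -7.8 | 60 11.7 -7.0 |
```

View pics/w10.png

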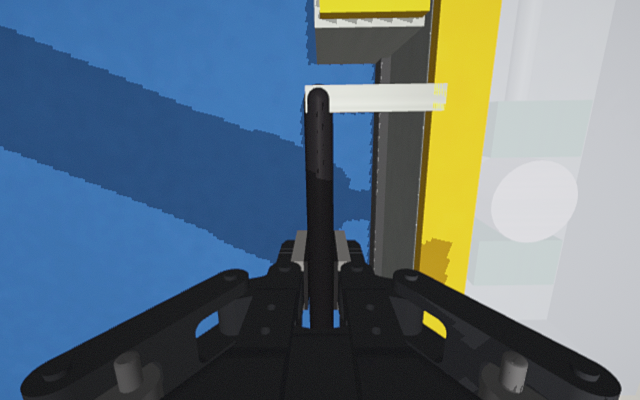

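The bar is gripped (opening 10.8 mm, lateral force about 5 N). I lift along the arc, 20° first.

Call:
carry_out(
  targets=[
    [[0, 0.4, -6.8], 0],
    [[0, 0.4, -6.8], 0],
    [[0, 0.8, -6.8], 0],
    [[0, 0.9, -6.7], 0],
    [[0, 1.3, -6.7], 0],
    [[0, 1.3, -6.7], 0],
    [[0, 1.8, -6.6], 0],
    [[0, 1.8, -6.5], 0],
    [[0, 2.2, -6.5], 0],
    [[0, 2.3, -6.4], 0],
    [[0, 0, 0], 0],
  ],
)

```text
time_s: 16.72
eef_pos: [0.4647, -0.1445, 0.3151]
orientation: [[-0.25, 0.968, -0.0], [0.968, 0.25, -0.0], [-0.0, -0.0, -1.0]]
force: [5.5, -0.5, -6.1]
gripper_width: 0.0105
```

Run:
```python
from go import *
s=sense();print(np.round(s["eef_pos"],4),s["gripper_width"],np.round(s["force"],2),np.round(s["moment"],2))
w=read_camera("wrist");t=read_camera("scene")
cv2.imwrite("pics/w11.png",np.hstack([w["color"][150:,160:480,::-1],cv2.resize(t["color"][110:280,200:380,::-1],(264,250))]))
```

```text
[ 0.4647 -0.1445  0.3151] 0.010462892177954413 [ 5.45 -0.55 -6.09] [-0.22 -0.79  0.15]
```

View pics/w11.png

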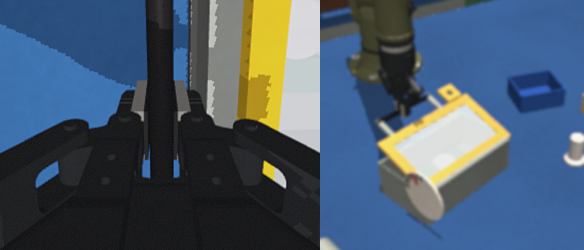

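The guard follows with small forces. I continue to 40°, then to 60°.

Call:
carry_out(
  targets=[
    [[0, 2.7, -6.3], 0],
    [[0, 2.7, -6.2], 0],
    [[0, 3.1, -6.1], 0],
    [[0, 3.1, -6], 0],
    [[0, 3.5, -5.8], 0],
    [[0, 3.5, -5.8], 0],
    [[0, 3.9, -5.6], 0],
    [[0, 3.9, -5.5], 0],
    [[0, 4.3, -5.3], 0],
    [[0, 4.3, -5.3], 0],
    [[0, 0, 0], 0],
  ],
)

```text
time_s: 17.73
eef_pos: [0.4975, -0.1358, 0.3742]
orientation: [[-0.249, 0.968, -0.006], [0.969, 0.249, -0.001], [0.001, -0.006, -1.0]]
force: [-9.8, -0.8, 4.8]
gripper_width: 0.0105
```

Call:
carry_out(
  targets=[
    [[0, 4.6, -5], 0],
    [[0, 4.7, -4.9], 0],
    [[0, 5, -4.7], 0],
    [[0, 5, -4.6], 0],
    [[0, 5.3, -4.3], 0],
    [[0, 5.3, -4.2], 0],
    [[0, 5.6, -3.9], 0],
    [[0, 5.6, -3.9], 0],
    [[0, 5.8, -3.5], 0],
    [[0, 5.9, -3.5], 0],
    [[0, 0, 0], 0],
    [[0, 0, 0], 0],
  ],
)

```text
time_s: 18.73
eef_pos: [0.5482, -0.1219, 0.4197]
orientation: [[-0.249, 0.968, -0.006], [0.968, 0.249, -0.002], [-0.0, -0.006, -1.0]]
force: [-15.7, 0.6, 19.1]
gripper_width: 0.0105
```

Run:
```python
from go import *
s=sense();print(np.round(s["eef_pos"],4),s["gripper_width"],np.round(s["force"],2),np.round(s["moment"],2))
w=read_camera("wrist");t=read_camera("scene");u=read_camera("top")
cv2.imwrite("pics/w12.png",w["color"][...,::-1])
cv2.imwrite("pics/s12.png",cv2.resize(t["color"][130:270,210:370,::-1],None,fx=4.5,fy=4,interpolation=cv2.INTER_CUBIC))
```

```text
[ 0.5482 -0.1219  0.4197] 0.010498318661254627 [-15.73   0.55  19.14] [0.09 3.81 0.26]
```

View pics/w12.png

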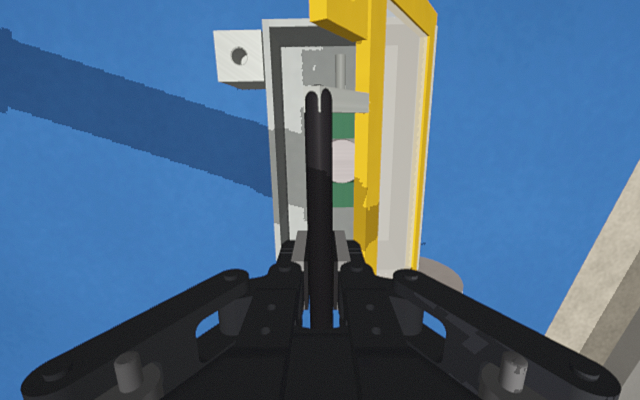

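View pics/s12.png

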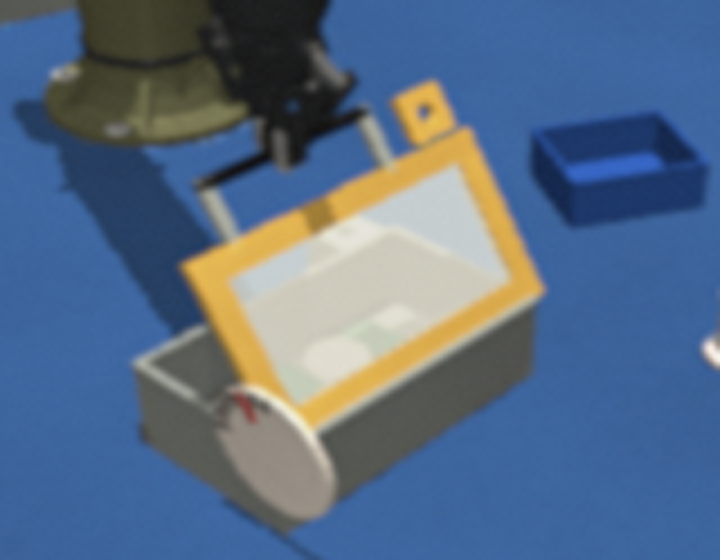

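The guard is open close to 60° but the force (-16, 0, +19) N shows a radial mismatch with the arc. I draw the guard model at several angles over both pictures to measure the true angle.

```bash
cat > ang.py <<'E'
from go import *
a=np.radians(14.8);c,k=np.cos(a),np.sin(a)
F0=(.5635,-.0966)
def F(x,y,z,o=F0):return np.array((o[0]+c*x-k*y,o[1]+k*x+c*y,z))
def G(u,y,n,th,o=F0): # u along guard from hinge, n above underside
    t=np.radians(th);return F(.075-u*np.cos(t)+n*np.sin(t),y,.09+u*np.sin(t)+n*np.cos(t),o)
def draw(r,th,S,off,size,o=F0):
    im=cv2.resize(r["color"][off[1]:off[1]+size[1],off[0]:off[0]+size[0],::-1],None,fx=S,fy=S,interpolation=cv2.INTER_CUBIC)
    P=lambda X:tuple(int(v) for v in np.round((np.array(proj(r,X))-off+.5)*S))
    def poly(pts,col):
        for A,B in zip(pts,pts[1:]+pts[:1]):cv2.line(im,P(A),P(B),col,1,cv2.LINE_AA)
    for n in(0,.008):poly([G(u,y,n,th,o) for u,y in((0,-.13),(0,.13),(.15,.13),(.15,-.13))],(0,0,255))
    poly([G(u,y,.008,th,o) for u,y in((.154,.08),(.154,.12),(.194,.12),(.194,.08))],(255,0,255))
    for n in(-.002,.010):
      for du in(0,): poly([G(.195,-.09,n,th,o),G(.195,.05,n,th,o)],(0,255,0))
    poly([F(x,y,.086,o) for x,y in((-.121,.078),(-.077,.078),(-.077,.122),(-.121,.122))],(255,255,0))
    poly([F(x,y,.088,o) for x,y in((-.075,-.13),(.075,-.13),(.075,.13),(-.075,.13))],(255,255,0))
    cv2.putText(im,str(th),(5,20),0,.6,(255,255,255),2)
    return im
E
python3 - <<'E'
from ang import *
s=sense();w=read_camera("wrist");t=read_camera("scene")
print(np.round(s["eef_pos"],4),np.round(s["force"],1))
cv2.imwrite("pics/m1.png",np.vstack([np.hstack([draw(w,th,2,(200,0),(250,140)) for th in(57,)]),np.hstack([draw(w,th,2,(200,0),(250,140)) for th in(62,)])]))
cv2.imwrite("pics/m2.png",np.hstack([draw(t,th,4,(240,140),(100,130)) for th in(57,62)]))
E
```

```text
[ 0.548  -0.122   0.4196] [-15.8  -0.1  19.2]
```

View pics/m1.png

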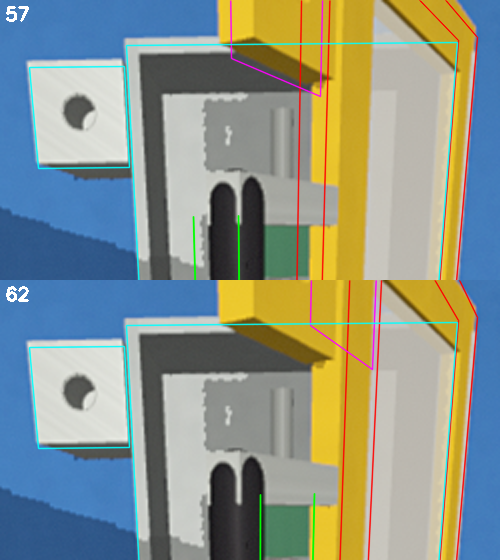

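View pics/m2.png

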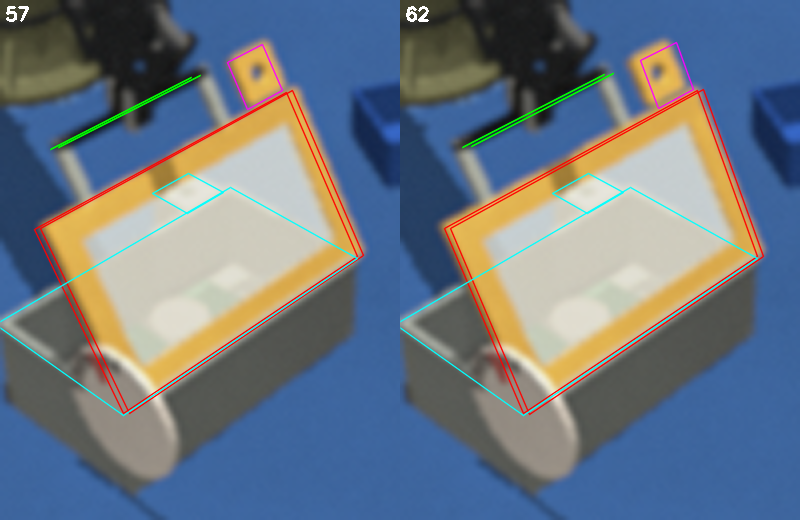

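The fixture outline fits the wrist picture very well. The guard's front edge (310–340), lug corner (330,80) and bar (210–264) fall between the 57° and 62° drawings, at about 58.3°. The bar has rolled a few mm toward the tips, which explains the force. I raise the command to relieve the load and add the missing angle.

Call:
carry_out(
  targets=[
    [[0, 1, -1.5], 0],
    [[0, 1, -1.5], 0],
    [[0, 1, -1.5], 0],
    [[0, 1, -1], 0],
    [[0, 0, 0], 0],
    [[0, 0, 0], 0],
  ],
)

```text
time_s: 19.48
eef_pos: [0.5527, -0.121, 0.4229]
orientation: [[-0.249, 0.968, -0.004], [0.968, 0.249, -0.0], [0.001, -0.004, -1.0]]
force: [-7.8, -0.1, 6.2]
gripper_width: 0.0106
```

Run:
```python
from ang import *
s=sense();w=read_camera("wrist")
print(np.round(s["eef_pos"],4),np.round(s["force"],1),np.round(s["moment"],1),s["gripper_width"])
cv2.imwrite("pics/m3.png",np.vstack([draw(w,th,2,(200,0),(250,140)) for th in(58,60)]))
```

```text
[ 0.5527 -0.121   0.4229] [-7.8 -0.1  6.2] [0.  1.9 0.1] 0.010615283021251457
```

View pics/m3.png

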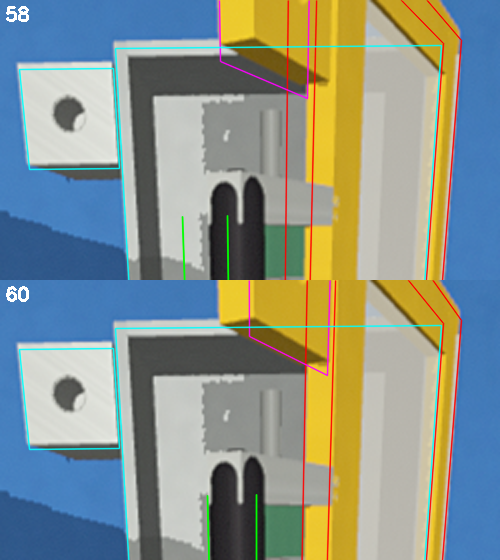

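At 60° the front edge (305–332), lug corner (327) and bar (209–263) agree with the drawing, and the force has dropped to about 10 N. I hold for a second, then recheck for drift and look at the whole scene.

Call:
carry_out(
  targets=[
    [[0, 0, 0], 0],
    [[0, 0, 0], 0],
    [[0, 0, 0], 0],
    [[0, 0, 0], 0],
    [[0, 0, 0], 0],
    [[0, 0, 0], 0],
    [[0, 0, 0], 0],
    [[0, 0, 0], 0],
    [[0, 0, 0], 0],
    [[0, 0, 0], 0],
    [[0, 0, 0], 0],
    [[0, 0, 0], 0],
  ],
)

```text
time_s: 20.53
eef_pos: [0.5527, -0.121, 0.4228]
orientation: [[-0.249, 0.968, -0.004], [0.968, 0.249, -0.0], [0.001, -0.004, -1.0]]
force: [-8.3, 0.6, 5.9]
gripper_width: 0.0103
```

Run:
```python
from ang import *
s=sense();w=read_camera("wrist");t=read_camera("scene");u=read_camera("top")
print(np.round(s["eef_pos"],4),np.round(s["force"],1),s["gripper_width"])
A=draw(w,60,2,(200,0),(180,140));B=draw(t,60,4,(235,140),(100,70));
cv2.imwrite("pics/m4.png",np.hstack([A,B]))
cv2.imwrite("pics/m5.png",cv2.resize(draw(t,60,5,(230,140),(110,115)),None,fx=1,fy=1))
cv2.imwrite("pics/m6.png",cv2.resize(t["color"][80:360,100:500,::-1],None,fx=2,fy=2))
cv2.imwrite("pics/m7.png",u["color"][...,::-1])
```

```text
[ 0.5527 -0.121   0.4228] [-8.3  0.6  5.9] 0.01027877760288951
```

View pics/m4.png

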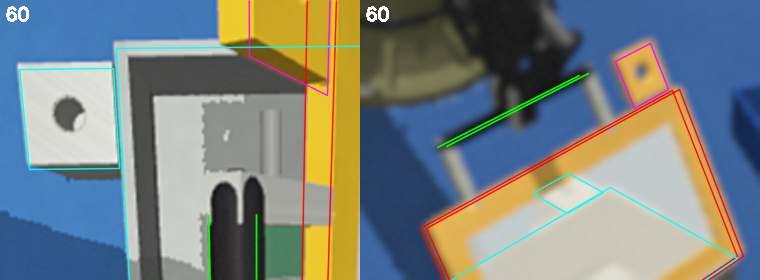

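View pics/m5.png

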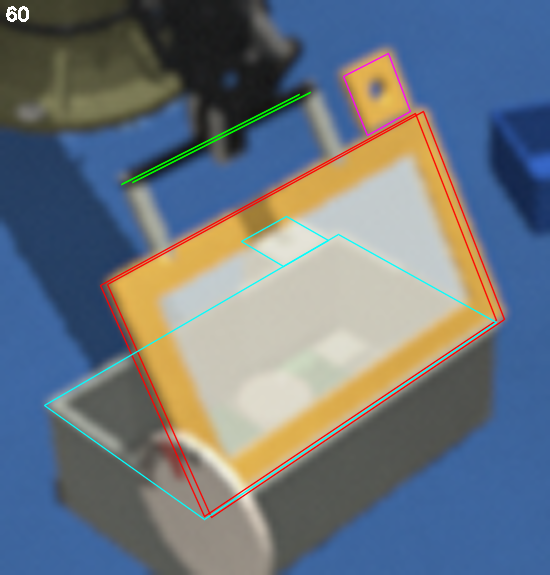

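View pics/m6.png

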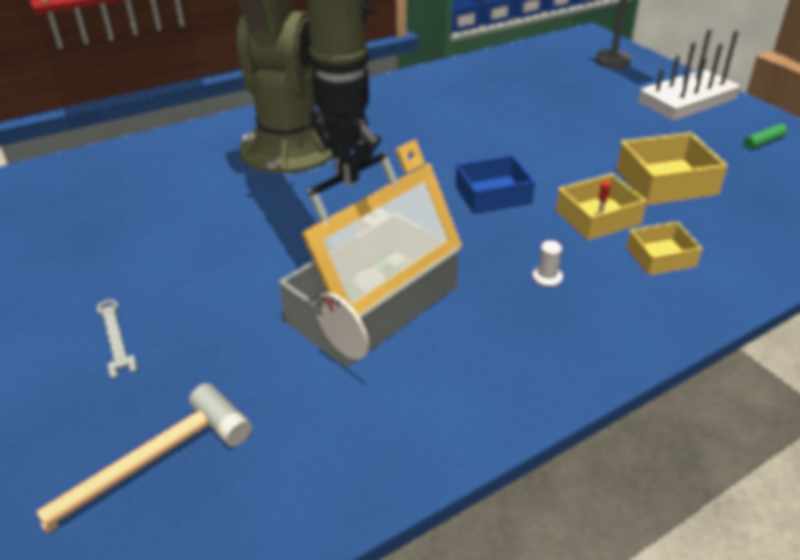

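View pics/m7.png

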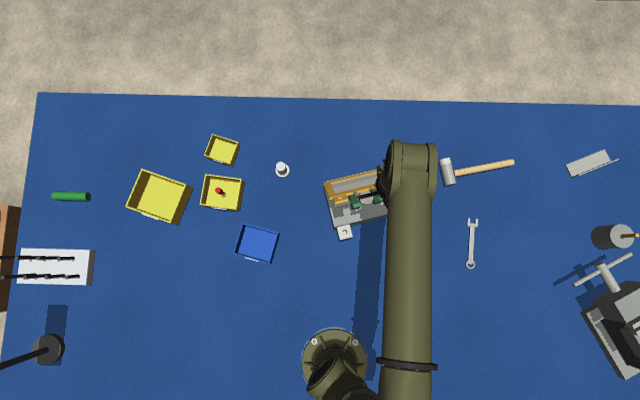

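The guard outline at 60° fits in both the wrist and scene pictures, and nothing drifted over a second. The pin is in the middle bin, and the sleeve (282,170), mallet and wrench have not moved. Handing in.

```bash
python3 -c "
from rig import *
print(job_done()); print(sense()['time_s'])"
```

```text
the job is handed in; nothing more can be done
None
the job is handed in; nothing more can be done
```

The job is handed in: the pin is in the yellow bin, and the arm is holding the guard by its bar at about 60°. It took about 21 s of the 56 s allowed.

- **Pin:** I drew it straight up out of the lug and put it in the 110 x 130 mm yellow bin, which measured about 107 x 128 mm in the wrist picture. The guard stayed shut until then. The pin stands upright in the bin rather than lying down, with its head above the rim.
- **Guard:** My first lift left it at about 58.3°, because the bar had rolled a few millimetres in the pads and loaded the arm with about 25 N. I corrected that. Model outlines drawn at 60° then fit both the wrist and scene pictures to roughly half a degree. I did not read the angle off the red tick mark, because it is too small in the scene picture.
- **Last checks:** The grip is set to 40 N and showed no drift over one second, with about 10 N left on the tool. The sleeve, mallet and wrench look unmoved in the top picture. One disagreement remains: tool height alone gave a higher angle, about 62° before the correction. I relied on the pictures because the bar had rolled in the pads.

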